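# Fit the splined handle on a surplus fuse switch and set it

## Task

Fit the loose red handle onto the toothed spindle of the fused switch: turn it until its inner ribs drop between the spindle's teeth, and push it fully home. Then, with the handle, turn the spindle clockwise until the white pointer on its disc is at the green mark, and let go. Leave the other things on the bench where they are.

Things in the scene. Friction and masses are not known exactly. Their poses are not given: they have to be found in the camera images.
- handle: loose red handle, 67 mm high, 120 g, standing open end down. Below: round skirt 47 mm across, 34 mm high. Inside it, six ribs 4 mm thick, from 3 mm above the underside up to the roof at 29 mm, leave a 24 mm bore; seen from above they lie at 30, 90, 150, ... degrees from x (the bar's length), so the bar is over a gap between ribs. Origin: centre of the underside; z up
- handle_bar (a point): point on the handle's axis, 56 mm above its underside, in its bar grip: 74 mm long (along x), 16 mm wide (along y), from 33 to 67 mm above the underside, white line along its top. Take it across its width; good height for the middle of the pads
- spindle_seat (a point): on the spindle's axis, on top of the switch's black disc (82 mm across), 80 mm above the bench; z up, x towards the white pointer. Six brass teeth stand on the disc, 6 mm thick, 16 mm high, reaching 17 mm from the axis, one in line with the pointer, the rest every 60 degrees. Home, the handle's underside rests on the disc, its axis on this one
- spindle_nose (a point): top of the round steel nose amid the teeth, 21 mm across, tapered at the tip, 26 mm above the disc; it enters the handle's bore first. The handle meshes when its bar is in line with any tooth (six ways, all equally good, about 5 degrees of play each way); out of line it stops on the teeth, its underside 13 mm above the disc
- spindle (a joint): turn of the spindle with disc and pointer, rad, growing clockwise seen from above; 0 with the pointer at the thin black mark, 1.2 at the green mark; stops at -0.6 and 1.5. Starts between -0.45 and 0.35, stays where it is left, takes about 0.12 N m to turn
- switch: fixed fused switch on a plywood board 230 x 160 x 12 mm (x, y, z; its middle 35 mm to +x of the origin); grey enclosure 140 x 140 mm with yellow top plate, 74 mm above the bench, bearing the disc, thin black mark (at +x) and green mark; low black block with three glass fuses at +x, up to 55 mm high. Origin: on the bench below the spindle axis
- fusebox0: bystander: small clear box of glass fuses, 34 x 42 x 10 mm, lying flat; origin at the underside centre
- fusebox1: bystander: small clear box of glass fuses, 34 x 42 x 10 mm, lying flat; origin at the underside centre
- fusebox2: bystander: small clear box of glass fuses, 34 x 42 x 10 mm, lying flat; origin at the underside centre
- relay: bystander: blue cube relay on a black 36 mm square base, 50 mm high; origin at the underside centre
- capacitor: bystander: aluminium can 36 mm across, 52 mm high, upright; origin at the underside centre
- multimeter: bystander: yellow meter 145 x 75 x 38 mm lying flat, x along its length; origin at the underside centre
- screwdriver: bystander: screwdriver lying flat on the bench, x along it towards the tip; origin at its middle
Not all that is in view belongs to the job. What is shaped like the handle but blue or turquoise is not meant.

How it is judged:
By the outcome, as a careful person would: the job done as asked, in the order asked, and still so for the second after the job is handed in, with the robot touching nothing.
It also fails if it takes over 42 s, if anything falls off the work surface, if the arm or the gripper's body presses on something with over 40 N, if the wrist force passes 120 N, or if a joint passes its speed limit or range.

## Robot

A 7-joint arm with a two-finger parallel gripper is mounted at the origin on the work surface. World frame = base frame: x ahead of the robot, y to its left, z up, the work surface at z = 0. Lengths are in m, angles in rad, forces in N, time in s.
With the tool pointing down it reaches from about 0.425 to 0.875 m from the base axis. Payload 4.7 kg.
Tool frame: the origin (TCP) lies between the finger pads; the fingertips stand 14 mm ahead of it and the grasp point (between the pads) lies 5 mm behind it; z points along the fingers, y is the line along which they close (so a half turn about z gives the same grasp; the last joint's range is limited). The gripper opens to 87 mm and grips with 3 to 60 N. Pads are 19 mm wide; open, the fingers measure 117 mm over their backs; the gripper's body (75 mm by 190 mm) begins 51 mm behind the grasp point.
Start: joints at [-1.173, 0.321, -0.07, 1.45, 0.023, 1.371, -0.057], TCP at [0.243, 0.603, 0.237] pointing down, gripper open.
Joint ranges: [-2.86, 2.86], [-0.3, 2.09], [-1.38, 1.24], [0.06, 2.45], [-1.56, 4.7], [0.09, 2.05], [-2.69, 2.69]. Speed limits (rad/s): [2.57, 2.57, 3.14, 3.14, 3.14, 3.14, 3.14].

## Interface

Orientations are given as a rotation vector (axis times angle).
In Python, from bench import ctrl gives the robot as it stands.
- The arm moves only by the shell command python3 -m inch 'ROWS' [OPENING] [FORCE]. ROWS is JSON, a list of rows, each a list of 6 numbers: the shift along the world's x, y, z in mm, then the turn, a rotation vector about the world's x, y, z in degrees. In form: [[tx, ty, tz, rx, ry, rz], ...]. A call has 1 to 20 rows; each row is the pose to reach, as a shift and turn from the pose commanded when the call began; what a row does not reach only later rows make up. A row lasts 1/8 s, in which the tool goes at most 62.5 mm and 10.7 degrees, less where a joint would pass 70% of its speed; a pose out of reach is approached as far as the arm can. A call with a gripper value outside its range is refused whole. OPENING is the finger opening in mm, from 0 to 87, set as the call begins (- or left out, the last holds). The fingers move at their own pace and stop on an object; FORCE is the grip in N (left out, the last holds). Time passes only in rows, so rows that repeat a pose let the fingers close. It gives the time, the measured TCP pose, the force, the opening and the grip force at its end, in the units of the state.
- ctrl.get_state(): the state, without advancing time (a new reading comes with each control period).
- ctrl.get_image(name): name is "scene" or "side" or "wrist"; returns (picture, depth): 400x640x3 uint8, red, green, blue; 400x640 float32, m along the optical axis (not along the pixel's ray), 0 where there is no reading.
- ctrl.camera_params(name): a dict with "mtx" (3x3 intrinsics, pixels), "T" (4x4, takes a point from camera to world coordinates). Camera axes: x right, y down, z forward; pixel columns grow to the right and rows downward; lengths in m; the calibration is good to about 2 mm. A picture is of the moment at which its call begins: read the wrist's pose just before it. camera_params takes no time and is no camera call; for the wrist camera it gives the pose at the moment of the call.
- ctrl.close_job(): hands the job in; it is judged then, once.
The state is a dict: "time": time; "joint_positions": joint angles; "qd": joint speeds; "joint_torque": joint torques, N m; "position": TCP position; "tool_rot": TCP orientation; "ft_force": force on the tool from outside, world axes, zero at the start; "torque": the same for the moment, N m; "grip_width": opening from 0.0 (shut) to 1.0 (fully open); "grip_force": force on a finger pad.
Only numpy, scipy, OpenCV 4.12 (cv2) and the standard library are available. Lean on these libraries where they do the work, as an engineer would, in place of code of your own. Each camera call takes 0.05 s, during which the arm holds its last target. There are 200 camera calls.

## Working session

There is one attempt and no reset: what is moved stays moved. The work goes in short steps, Python scripts to look and compute and a shell command to move; the robot and the scene stay as the last step left them, time stands still between calls to the robot, and variables do not carry over. Pictures are saved under pics/ and viewed, at most 10 in all, crops included, and the job is handed in when it is done.

```bash
ls; mkdir -p pics
python3 - <<'E'
from bench import ctrl
import cv2,numpy as np
s=ctrl.get_state();print({k:np.round(v,3) for k,v in s.items()})
for n in("scene","side"):
    p,d=ctrl.get_image(n);cv2.imwrite(f"pics/{n}0.png",p[:,:,::-1]);np.save(f"pics/{n}0.npy",d)
    c=ctrl.camera_params(n);np.savez(f"pics/{n}0.npz",**{k:np.array(v) for k,v in c.items()});print(n,np.round(c["T"],3).tolist(),np.round(c["mtx"],1).tolist())
E
```

```text
pics
{'time': np.float64(0.0), 'joint_positions': array([-1.173,  0.322, -0.07 ,  1.452,  0.023,  1.371, -0.057]), 'qd': array([-0.   ,  0.002, -0.002,  0.001,  0.001, -0.   , -0.001]), 'joint_torque': array([-1.0000e-03, -4.9128e+01, -4.0400e-01, -3.1253e+01, -6.4000e-02,
        4.4000e-02,  0.0000e+00]), 'position': array([0.243, 0.602, 0.235]), 'tool_rot': array([-5.990e-01, -3.084e+00,  3.000e-03]), 'ft_force': array([ 0.2  , -0.318, -0.538]), 'torque': array([ 0.018,  0.029, -0.019]), 'grip_force': np.float64(0.0), 'grip_width': np.float64(1.0)}
scene [[-0.038, 0.686, -0.727, 1.139], [0.999, 0.039, -0.016, 0.108], [0.018, -0.727, -0.687, 0.611], [0.0, 0.0, 0.0, 1.0]] [[384.2, 0.0, 320.6], [0.0, 384.2, 202.7], [0.0, 0.0, 1.0]]
side [[-0.97, -0.164, 0.178, 0.431], [-0.242, 0.708, -0.664, 0.692], [-0.018, -0.687, -0.727, 0.73], [0.0, 0.0, 0.0, 1.0]] [[469.6, 0.0, 320.7], [0.0, 469.6, 204.1], [0.0, 0.0, 1.0]]
```

View pics/scene0.png

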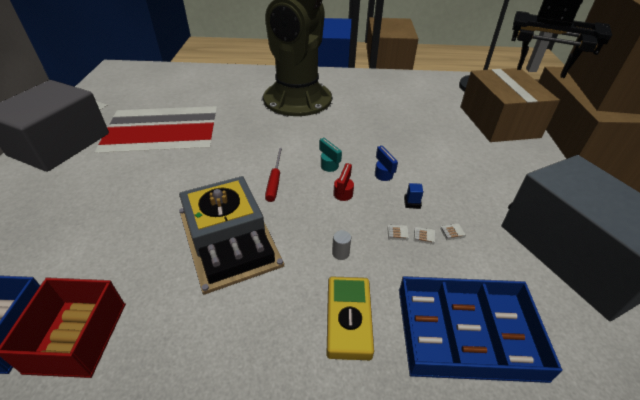

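View pics/side0.png

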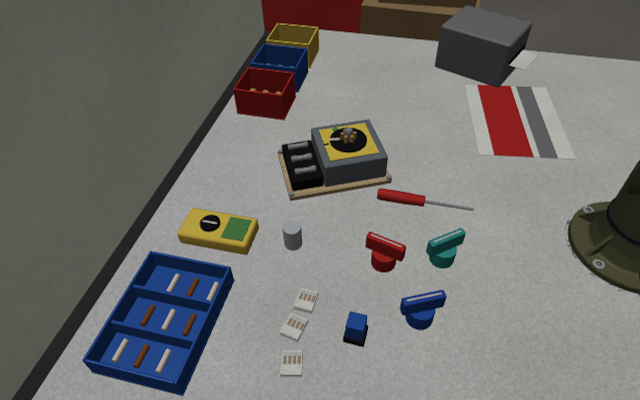

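The scene view shows the red handle at (344,185), with turquoise (330,155) and blue (385,163) decoys, and the spindle at (218,197) with the fuses towards the camera. The side view has the handle at (384,250) and the spindle at (348,135).

```bash
cat > h.py <<'E'
import numpy as np,cv2
def load(n):
    p=cv2.imread(f"pics/{n}.png");d=np.load(f"pics/{n}.npy");c=np.load(f"pics/{n}.npz");return p,d,c["mtx"],c["T"]
def cloud(d,K,T):
    v,u=np.mgrid[:d.shape[0],:d.shape[1]]
    P=np.stack([(u-K[0,2])/K[0,0]*d,(v-K[1,2])/K[1,1]*d,d],-1)
    return P@T[:3,:3].T+T[:3,3]
def ray(u,v,z,K,T):  # pixel onto plane z
    r=T[:3,:3]@[(u-K[0,2])/K[0,0],(v-K[1,2])/K[1,1],1];return T[:3,3]+r*(z-T[2,3])/r[2]
def snap(ctrl,n,out):
    c=ctrl.camera_params(n);p,d=ctrl.get_image(n)
    cv2.imwrite(f"pics/{out}.png",p[:,:,::-1]);np.save(f"pics/{out}.npy",d);np.savez(f"pics/{out}.npz",mtx=c["mtx"],T=c["T"])
E
python3 - <<'E'
from h import *
for n,(hu,hv),(su,sv) in(("scene0",(344,185),(218,200)),("side0",(384,250),(348,138))):
    p,d,K,T=load(n);W=cloud(d,K,T);b,g,r=[p[:,:,i].astype(int) for i in range(3)]
    v,u=np.mgrid[:400,:640]
    m=(abs(u-hu)<30)&(abs(v-hv)<30)&(r>110)&(g<80)&(b<80)&(d>0)
    X=W[m];print(n,"zmax",X[:,2].max().round(4),m.sum())
    t=(W[...,2]>0.060)&(abs(u-hu)<30)&(abs(v-hv)<30)&(d>0); t&=(r>1.3*g)|((r>140)&(abs(r-g)<40))
    Y=W[t]; rect=cv2.minAreaRect((Y[:,:2]*1000).astype(np.float32));print("bar top",t.sum(),Y.mean(0).round(4),rect)
    q=Y[:,:2]-Y[:,:2].mean(0);w,V=np.linalg.eigh(q.T@q);print("bar dir deg",np.degrees(np.arctan2(V[1,1],V[0,1])))
    near=(abs(u-su)<45)&(abs(v-sv)<40)&(d>0)
    yel=near&(r>150)&(g>120)&(b<90);print("yellow z",np.median(W[yel][:,2]),W[yel][:,:2].min(0).round(3),W[yel][:,:2].max(0).round(3),cv2.minAreaRect((W[yel][:,:2]*1000).astype(np.float32)))
    top=near&(W[...,2]>0.092);print("teeth",W[top].mean(0).round(4),W[top].max(0).round(4),W[top].min(0).round(4))
    nose=near&(W[...,2]>0.101);print("nose",nose.sum(),W[nose].mean(0).round(4))
    gr=near&(g>1.4*r)&(g>1.3*b)&(g>60);print("green",gr.sum(),W[gr].mean(0).round(4))
    disc=near&(r<50)&(g<50)&(b<50)&(abs(W[...,2]-.08)<.004);print("disc",cv2.fitEllipse(cv2.convexHull((W[disc][:,:2]*1000).astype(np.float32))))
    wh=near&(r>160)&(b>150)&(g>150)&(abs(W[...,2]-.08)<.006);print("white",wh.sum(),W[wh].mean(0).round(4))
    c=p[max(0,sv-50):sv+50,su-60:su+60];cv2.imwrite(f"pics/c_{n}.png",cv2.resize(c,None,fx=6,fy=6,interpolation=cv2.INTER_CUBIC)[:600])
a=cv2.imread("pics/c_scene0.png");b=cv2.imread("pics/c_side0.png")
cv2.imwrite("pics/cc.png",cv2.resize(np.vstack([a,b]),(600,600*1)) if 0 else np.hstack([cv2.resize(a,(400,333)),cv2.resize(b,(400,333))]))
E
```

```text
scene0 zmax 0.0686 171
bar top 161 [0.4633 0.1452 0.0653] ((459.7892761230469, 145.5397491455078), (15.953960418701172, 74.30027770996094), 75.13045501708984)
bar dir deg 164.1640497510289
yellow z 0.07285709666636059 [ 0.511 -0.179] [ 0.651 -0.039] ((580.8729858398438, -109.44880676269531), (109.3453369140625, 107.0551986694336), 27.59964942932129)
teeth [ 0.5849 -0.1079  0.0986] [ 0.5976 -0.0931  0.1064] [ 0.5694 -0.1266  0.0921]
nose 43 [ 0.5828 -0.1089  0.104 ]
green 19 [ 0.6181 -0.1418  0.074 ]
disc ((583.0159301757812, -108.66696166992188), (77.94790649414062, 79.91150665283203), 93.11187744140625)
white 0 [nan nan nan]
side0 zmax 0.0704 291
bar top 328 [0.4572 0.1503 0.0656] ((457.7910461425781, 148.4066162109375), (18.0432186126709, 73.47010040283203), 76.04463195800781)
bar dir deg 164.86432225506476
yellow z 0.07314614202643543 [ 0.51  -0.181] [ 0.652 -0.038] ((580.9419555664062, -109.0087890625), (107.65576934814453, 113.08424377441406), 27.007022857666016)
teeth [ 0.5801 -0.1028  0.0987] [ 0.5973 -0.0896  0.1086] [ 0.565  -0.1236  0.0924]
nose 40 [ 0.5798 -0.1044  0.104 ]
green 12 [ 0.617  -0.1416  0.0745]
disc ((581.41748046875, -105.505859375), (80.01322937011719, 87.09385681152344), 132.45216369628906)
white 1 [ 0.6157 -0.0962  0.0811]<stdin>:16: RuntimeWarning: Mean of empty slice.
  ret = um.true_divide(
```

View pics/cc.png

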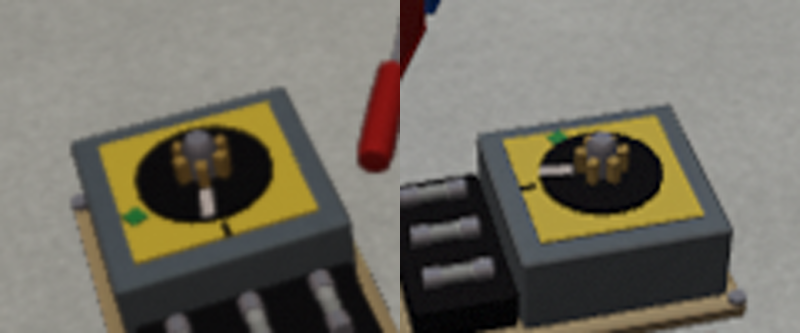

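```bash
python3 - <<'E'
from h import *
for n in("scene0","side0"):
    p,d,K,T=load(n);W=cloud(d,K,T)[d>0]
    a=np.array([.243,.602]);b=np.array([.459,.147]);e=b-a;L=np.hypot(*e);e/=L
    q=W[:,:2]-a;s=q@e;t=q@[-e[1],e[0]]
    for lo in np.arange(0.12,L+.1,.08):
        m=(s>lo)&(s<lo+.08)&(abs(t)<.13);print(n,lo.round(2),W[m][:,2].max().round(3) if m.any() else None)
    q=W[:,:2]-b
    m=(np.hypot(*q.T)<.13)&(W[:,2]>.03)&(np.hypot(*q.T)>.045);Y=W[m];ang=np.degrees(np.arctan2(q[m][:,1],q[m][:,0]))
    for A in range(-180,180,30):
        k=(ang>=A)&(ang<A+30)
        if k.any():print(A,np.hypot(*q[m][k].T).min().round(3),Y[k][:,2].max().round(3))
E
python3 -m inch '[[54,-114,10,0,0,7],[108,-228,10,0,0,7],[162,-342,10,0,0,7],[216,-455,10,0,0,7],[216,-455,10,0,0,7]]' 60 2>&1 | head -0; echo
```

```text
scene0 0.12 0.004
scene0 0.2 0.003
scene0 0.28 0.05
scene0 0.36 0.069
scene0 0.44 0.069
scene0 0.52 0.068
scene0 0.6 0.027
-180 0.075 0.068
-150 0.115 0.032
90 0.113 0.069
120 0.105 0.068
side0 0.12 None
side0 0.2 0.004
side0 0.28 0.052
side0 0.36 0.07
side0 0.44 0.07
side0 0.52 0.069
side0 0.6 0.028
-180 0.077 0.07
90 0.12 0.069
120 0.12 0.068
```

```bash
python3 -c "
from bench import ctrl
s=ctrl.get_state();print(s['time'],s['position'],s['tool_rot'],s['joint_positions'])"
```

```text
0.725 [0.37778544 0.31842514 0.24480874] [-4.09774598e-01 -3.11474722e+00 -5.55457078e-05] [-8.52880918e-01 -1.63259145e-02  9.78293796e-02  1.81854008e+00
  1.61033724e-03  1.33927726e+00  5.53745803e-01]
```

```bash
python3 -m inch '[[40,-85,-5,0,0,0],[81,-171,-10,0,0,0],[81,-171,-10,0,0,0],[81,-171,-10,0,0,0],[81,-171,-10,0,0,0],[81,-171,-10,0,0,0]]' 60
python3 - <<'E'
from bench import ctrl
from h import *
snap(ctrl,"wrist","w1");print(np.load("pics/w1.npz")["T"].round(3).tolist());print(ctrl.get_state()["position"])
E
```

```text
time: 1.48
position: [0.4575, 0.1513, 0.2349]
tool_rot: [-0.405, -3.115, -0.0]
ft_force: [0.3, 0.7, -0.0]
grip_width: 0.69
grip_force: 0.0
[[0.256, 0.924, 0.283, 0.379], [0.967, -0.245, -0.075, 0.171], [-0.0, 0.293, -0.956, 0.383], [0.0, 0.0, 0.0, 1.0]]
[0.45760667 0.15122834 0.23490835]
```

View pics/w1.png

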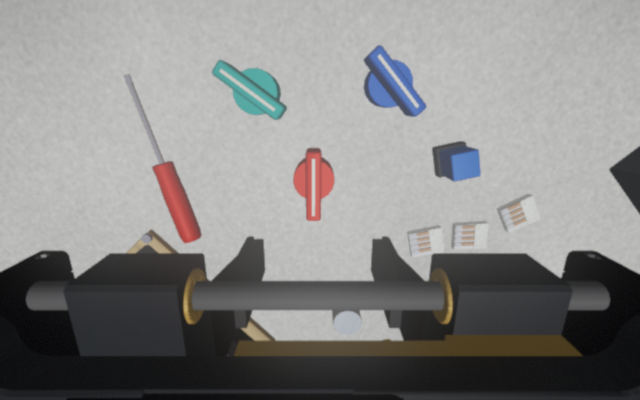

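The wrist view shows the red bar at (314,185), vertical in the image between the fingers. I'll fit its pose from here.

Run:
```python
from h import *
p,d,K,T=load("w1");W=cloud(d,K,T);v,u=np.mgrid[:400,:640];b,g,r=[p[:,:,i].astype(int) for i in range(3)]
near=(abs(u-314)<28)&(abs(v-185)<45)&(d>0)
t=near&(W[...,2]>.06);print("z",np.median(W[t][:,2]));R=cv2.minAreaRect((W[t][:,:2]*1000).astype(np.float32));print(R)
red=near&(r>1.6*g)&(W[...,2]>.028)&(W[...,2]<.04);print("skirt",W[red].mean(0),cv2.minEnclosingCircle((W[red][:,:2]*1000).astype(np.float32)))
wl=near&(r>150)&(g>130);c=cv2.fitLine(np.argwhere(wl)[:,::-1].astype(np.float32),2,0,.01,.01).ravel()
uv=np.argwhere(wl)
A=ray(c[2]-c[0]*30,c[3]-c[1]*30,.067,K,T);B=ray(c[2]+c[0]*30,c[3]+c[1]*30,.067,K,T)
print("line",np.degrees(np.arctan2(*(B-A)[1::-1])),"end mean",ray(uv[:,1].mean(),(uv[:,0].min()+uv[:,0].max())/2,.067,K,T))
```

```text
z 0.06709973584789392
((456.76617431640625, 145.74632263183594), (15.00955867767334, 72.93538665771484), 75.307373046875)
skirt [0.45626335 0.14659518 0.03417276] ((456.6011962890625, 146.2064971923828), 22.828676223754883)
line 164.94555333844693 end mean [0.45509356 0.14778897 0.067     ]
```

```bash
python3 -m inch '[[-1,-5,-60,0,0,0],[-1,-5,-120,0,0,0],[-1,-5,-120,0,0,0],[-1,-5,-120,0,0,0]]' 60
```

```text
time: 2.02
position: [0.4584, 0.1457, 0.117]
tool_rot: [0.407, 3.113, 0.002]
ft_force: [0.5, 0.3, 0.2]
grip_width: 0.686
grip_force: 0.0
```

```bash
python3 -m inch '[[-2,1,-40,0,0,0],[-2,1,-65,0,0,0],[-2,1,-65,0,0,0]]' 60; python3 -m inch '[[0,0,0,0,0,0],[0,0,0,0,0,0],[0,0,0,0,0,0],[0,0,0,0,0,0]]' 0 40
```

```text
time: 2.4
position: [0.4559, 0.1462, 0.0512]
tool_rot: [0.409, 3.114, 0.001]
ft_force: [-0.2, 0.6, -0.6]
grip_width: 0.692
grip_force: 0.0
time: 2.9
position: [0.4555, 0.1457, 0.0505]
tool_rot: [0.41, 3.114, 0.001]
ft_force: [0.0, -0.4, -0.7]
grip_width: 0.319
grip_force: 0.0
```

```bash
python3 -m inch '[[0,0,0,0,0,0],[0,0,0,0,0,0],[0,0,0,0,0,0],[0,0,0,0,0,0]]' 0 40
```

```text
time: 3.4
position: [0.4553, 0.1457, 0.0501]
tool_rot: [0.41, 3.115, 0.0]
ft_force: [0.7, 0.5, 0.6]
grip_width: 0.181
grip_force: 40.0
```

```bash
python3 -m inch '[[0,0,30,0,0,0],[0,0,80,0,0,0],[20,-35,140,0,0,-5],[50,-90,200,0,0,-12],[82,-145,210,0,0,-18],[114,-200,210,0,0,-22],[140,-250,210,0,0,-26],[155,-275,210,0,0,-26],[155,-275,210,0,0,-26],[155,-275,210,0,0,-26],[155,-275,210,0,0,-26]]'
python3 - <<'E'
from bench import ctrl
from h import *
snap(ctrl,"wrist","w2");print(np.load("pics/w2.npz")["T"].round(3).tolist());print(ctrl.get_state()["position"],ctrl.get_state()["joint_positions"].round(2))
E
```

```text
time: 4.78
position: [0.61, -0.1274, 0.2598]
tool_rot: [-1.096, -2.943, -0.002]
ft_force: [0.5, 1.2, -2.1]
grip_width: 0.182
grip_force: 40.0
[[0.654, 0.723, 0.222, 0.549], [0.757, -0.626, -0.19, -0.075], [0.001, 0.292, -0.956, 0.408], [0.0, 0.0, 0.0, 1.0]]
[ 0.61006863 -0.12746121  0.26004524] [-0.32  0.28  0.6   1.51 -0.16  1.4   1.14]
```

View pics/w2.png

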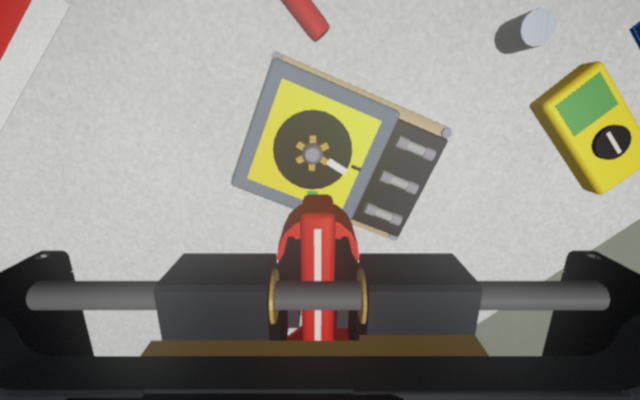

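The disc is at (313,150) with the nose at (313,154), the pointer towards (347,172) and the black mark at (356,168). The handle bar is held at u≈318.

```bash
cat > m.py <<'E'
from h import *
import sys
def meas(n,c,rad=50):
    p,d,K,T=load(n);W=cloud(d,K,T);v,u=np.mgrid[:400,:640];b,g,r=[p[:,:,i].astype(int) for i in range(3)]
    near=(np.hypot(u-c[0],v-c[1])<rad)&(d>0);Z=W[...,2]
    Q=np.array([ray(a,e,.080,K,T)[:2] for a,e in zip(u[near],v[near])])*1000
    dark=(r<70)&(g<70)&(b<70)
    D=Q[dark[near]&(abs(Z[near]-.08)<.006)]
    (x,y),ax,_=cv2.fitEllipse(cv2.convexHull(D.astype(np.float32)));print("disc",x,y,ax)
    t=near&(Z>.1005);print("nose",W[t].mean(0)*1000,W[t][:,2].max())
    tt=near&(Z>.089)&(Z<.1)&(r>1.25*b);print("teeth mean",tt.sum(),W[tt].mean(0)*1000)
    w=(r>150)&(g>150)&(b>140)&(abs(Z-.08)<.007);P=Q[w[near]];rr=np.hypot(P[:,0]-x,P[:,1]-y);P=P[(rr>19)&(rr<42)]
    m=P.mean(0);q=P-m;_,_,V=np.linalg.svd(q);print("pointer",len(P),m,"deg from ctr",np.degrees(np.arctan2(m[1]-y,m[0]-x)),"axis",np.degrees(np.arctan2(V[0,1],V[0,0])))
    Y=W[near&(r>150)&(g>130)&(b<100)][:,:2]*1000
    if len(Y)>50:print("yellow rect",cv2.minAreaRect(Y.astype(np.float32)))
    k=near&dark&(abs(Z-.074)<.004);Q2=np.array([ray(a,e,.074,K,T)[:2] for a,e in zip(u[k],v[k])])*1000;rr=np.hypot(Q2[:,0]-x,Q2[:,1]-y)
    M=Q2[(rr>43)&(rr<52)]
    if len(M):print("mark?",len(M),np.degrees(np.arctan2(M[:,1]-y,M[:,0]-x)).round(1)[:30])
    gm=near&(g>1.25*r)&(g>1.2*b);
    if gm.any():
        G=W[gm].mean(0)*1000;print("green",gm.sum(),G,np.degrees(np.arctan2(G[1]-y,G[0]-x)))
E
python3 - <<'E'
from m import *
meas("w2",(313,150),62)
p,d,K,T=load("w2");W=cloud(d,K,T);v,u=np.mgrid[:400,:640];b,g,r=[p[:,:,i].astype(int) for i in range(3)]
wl=(abs(u-318)<10)&(v>228)&(v<335)&(r>150)&(g>130)&(d>0);print(wl.sum(),np.median(W[wl][:,2]))
c=cv2.fitLine(np.argwhere(wl)[:,::-1].astype(np.float32),2,0,.01,.01).ravel();z=np.median(W[wl][:,2])
X=W[wl]*1000;q=X[:,:2]-X[:,:2].mean(0);_,_,V=np.linalg.svd(q);print("bar",np.degrees(np.arctan2(V[0,1],V[0,0])),X.mean(0),X.min(0),X.max(0))
zz=.067+.210
A=ray(c[2]-c[0]*50,c[3]-c[1]*50,zz,K,T);B=ray(c[2]+c[0]*50,c[3]+c[1]*50,zz,K,T);print("bar2",np.degrees(np.arctan2(*(B-A)[1::-1])),A,B)
E
```

```text
Traceback (most recent call last):
  File "m.py", line 9, in meas
    (x,y),ax,_=cv2.fitEllipse(cv2.convexHull(D.astype(np.float32)));print("disc",x,y,ax)
               ~~~~~~~~~~~~~~^^^^^^^^^^^^^^^^^^^^^^^^^^^^^^^^^^^^^^
cv2.error: OpenCV(4.12.0) /io/opencv/modules/imgproc/src/shapedescr.cpp:356: error: (-215:Assertion failed) n >= 0 && (depth == CV_32F || depth == CV_32S) in function 'fitEllipseNoDirect'
```

Run:
```python
from h import *
p,d,K,T=load("w2");W=cloud(d,K,T)
for q in((313,154),(300,130),(340,130),(278,185),(340,167),(382,170),(270,120),(250,185),(150,150),(318,280)):print(q,p[q[1],q[0]],d[q[1],q[0]],W[q[1],q[0]].round(4))
```

```text
(313, 154) [170 162 163] 0.3017553 [ 0.5803 -0.1079  0.1065]
(300, 130) [73 90 93] 0.32005835 [ 0.5563 -0.1047  0.0811]
(340, 130) [80 97 98] 0.32113254 [ 0.5826 -0.0743  0.0801]
(278, 185) [ 86 210 218] 0.34326622 [ 0.5842 -0.1618  0.0747]
(340, 167) [212 219 218] 0.33168128 [ 0.6116 -0.0983  0.0805]
(382, 170) [89 96 99] 0.36601654 [ 0.6521 -0.0664  0.0477]
(270, 120) [ 93 213 218] 0.32402265 [ 0.5291 -0.1217  0.0741]
(250, 185) [148 143 138] 0.3458624 [ 0.5646 -0.1854  0.0721]
(150, 150) [197 199 198] 0.40626353 [ 4.517e-01 -2.731e-01  3.000e-04]
(318, 280) [170 175 184] 0.14756227 [ 0.6079 -0.126   0.2777]
```

```bash
sed -i 's/dark=.*/dark=(r<125)\&(g<125)\&(b<115)\&(abs(r-g)<25)/' m.py
python3 - <<'E'
from m import *
meas("w2",(313,150),62)
p,d,K,T=load("w2");W=cloud(d,K,T);v,u=np.mgrid[:400,:640];b,g,r=[p[:,:,i].astype(int) for i in range(3)]
wl=(abs(u-318)<10)&(v>228)&(v<335)&(r>150)&(g>130)&(d>0)&(W[...,2]>.25);print(wl.sum(),np.median(W[wl][:,2]))
c=cv2.fitLine(np.argwhere(wl)[:,::-1].astype(np.float32),2,0,.01,.01).ravel()
X=W[wl]*1000;q=X[:,:2]-X[:,:2].mean(0);_,_,V=np.linalg.svd(q);print("bar",np.degrees(np.arctan2(V[0,1],V[0,0])),X.mean(0),X.min(0),X.max(0))
zz=.277
A=ray(c[2]-c[0]*50,c[3]-c[1]*50,zz,K,T);B=ray(c[2]+c[0]*50,c[3]+c[1]*50,zz,K,T);print("bar2",np.degrees(np.arctan2(*(B-A)[1::-1])),A,B)
E
```

```text
disc 584.106201171875 -107.1116943359375 (77.76934814453125, 91.3703842163086)
nose [ 582.34448    -107.24559209  200.43940782] 0.275307021016011
teeth mean 296 [ 578.94842941 -108.44287138   95.83117022]
pointer 129 [610.96882162 -99.96069361] deg from ctr 14.906792307767908 axis 18.47936745347755
yellow rect ((580.2393188476562, -109.53604888916016), (106.57225036621094, 106.07603454589844), 26.935590744018555)
mark? 16 [27.  27.5 28.  25.7 26.2 26.7 27.2 27.7 28.2 28.6 26.  26.5 27.  27.5
 25.9 26.3]
green 21 [ 612.27239898 -138.34255425   83.62181229] -47.95362499941756
583 0.2776750360904313
bar -41.15759471363053 [ 606.02555494 -124.75660641  277.64822823] [ 587.37849865 -147.25263979  275.59459554] [ 631.17048798 -108.55822712  279.1513318 ]
bar2 138.84770228881246 [ 0.62648435 -0.14263441  0.277     ] [ 0.58722493 -0.10832308  0.277     ]
```

Run:
```python
from m import *
p,d,K,T=load("w2");W=cloud(d,K,T);v,u=np.mgrid[:400,:640];b,g,r=[p[:,:,i].astype(int) for i in range(3)]
near=(np.hypot(u-313,v-152)<22)&(d>0);Z=W[...,2]
t=near&(Z>.100)&(Z<.11)&(abs(r-b)<25);X=W[t]*1000;print(t.sum(),X.mean(0),cv2.minEnclosingCircle(X[:,:2].astype(np.float32)),X[:,2].max())
tp=near&(Z>.1045)&(Z<.11);print("flat top",tp.sum(),W[tp].mean(0)*1000,cv2.minEnclosingCircle((W[tp][:,:2]*1000).astype(np.float32)))
tt=near&(Z>.0935)&(Z<.0985)&(r>1.2*b);X=W[tt]*1000;print("teeth tops",tt.sum(),cv2.minEnclosingCircle(X[:,:2].astype(np.float32)),X.mean(0))
# disc rim: restrict to dark within pixel radius away from contaminants
nd=(np.hypot(u-313,v-149)<46)&(r<125)&(g<125)&(b<115)&(abs(Z-.08)<.0025);X=W[nd][:,:2]*1000
print("disc",cv2.minEnclosingCircle(X.astype(np.float32)),cv2.minAreaRect(X.astype(np.float32)))
```

```text
313 [ 579.32220114 -108.44764393  104.59320907] ((579.7637329101562, -108.8769302368164), 10.176939010620117) 107.58841785013912
flat top 187 [ 579.78323859 -108.99421364  105.96263196] ((579.8341064453125, -108.8261947631836), 7.790990829467773)
teeth tops 267 ((579.673828125, -109.43934631347656), 17.168420791625977) [ 579.13275386 -108.80672216   96.10840397]
disc ((579.6729125976562, -109.15200805664062), 39.888458251953125) ((579.9278564453125, -109.50485229492188), (78.67987823486328, 78.81236267089844), 49.15635681152344)
```

```bash
python3 -m inch '[[-15,10,-40,0,0,0],[-31,19,-75,0,0,0],[-31,19,-83,0,0,0],[-31,19,-83,0,0,0],[-31,19,-83,0,0,0]]'
python3 - <<'E'
from bench import ctrl
from h import *
s=ctrl.get_state();print(s["position"],s["tool_rot"])
for n in("scene","side"):snap(ctrl,n,n+"3")
a=cv2.imread("pics/scene3.png")[130:230,160:280];b=cv2.imread("pics/side3.png")[70:170,290:410]
cv2.imwrite("pics/c3.png",cv2.resize(np.hstack([a,b]),(800,333),interpolation=cv2.INTER_CUBIC))
E
```

```text
time: 5.45
position: [0.5809, -0.111, 0.179]
tool_rot: [1.099, 2.939, 0.001]
ft_force: [0.6, -0.6, -1.0]
grip_width: 0.18
grip_force: 40.0
[ 0.58088102 -0.11099919  0.17895709] [1.09883798e+00 2.93942040e+00 9.58118025e-04]
```

View pics/c3.png

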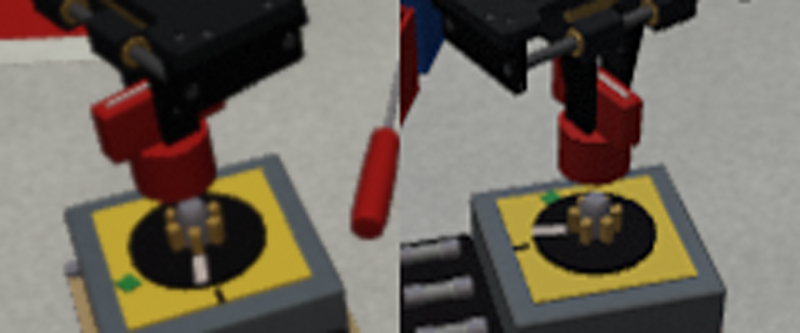

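The handle hovers above the nose in both views, with the pointer unchanged. I'll trim the position and then lower it.

```bash
python3 -m inch '[[-1,2,-8,0,0,0],[-1,3,-15,0,0,0],[-1,3,-15,0,0,0],[-1,3,-15,0,0,0]]'
python3 - <<'E'
from bench import ctrl
from h import *
s=ctrl.get_state();print(s["position"]*1000)
for n,(cu,cv) in(("side3",(350,118)),("scene3",(214,180))):
    p,d,K,T=load(n);W=cloud(d,K,T);v,u=np.mgrid[:400,:640];b,g,r=[p[:,:,i].astype(int) for i in range(3)]
    Z=W[...,2];sk=(abs(u-cu)<30)&(abs(v-cv)<40)&(r>1.8*g)&(d>0)&(Z>.12)&(Z<.158)
    no=(abs(u-cu)<30)&(abs(v-cv)<45)&(d>0)&(Z>.085)&(Z<.11)&(abs(W[...,0]-.58)<.02)&(abs(W[...,1]+.108)<.02)
    from scipy.optimize import least_squares
    X=W[sk];f=least_squares(lambda c:np.hypot(X[:,0]-c[0],X[:,1]-c[1])-.0235,[.58,-.109],loss="soft_l1",f_scale=.001)
    nn=no&(Z>.087)&(abs(r-b)<25)&(Z>.097);Y=W[nn];f2=least_squares(lambda c:np.hypot(Y[:,0]-c[0],Y[:,1]-c[1])-.0095,[.58,-.109],loss="soft_l1",f_scale=.001) 
    print(n,sk.sum(),"skirt",f.x*1000,"nose",nn.sum(),f2.x*1000)
E
```

```text
time: 6.05
position: [0.5782, -0.1075, 0.162]
tool_rot: [-1.1, -2.943, 0.0]
ft_force: [-0.1, 0.7, -0.4]
grip_width: 0.18
grip_force: 40.0
[ 578.24434176 -107.47687825  161.96243185]
side3 205 skirt [ 583.27204955 -111.66158503] nose 55 [ 581.85822235 -108.0170105 ]
scene3 290 skirt [ 582.75709545 -113.20141229] nose 61 [ 579.31204181 -110.00544266]
```

```bash
python3 -m inch '[[0,0,-5,0,0,0],[0,0,-9,0,0,0],[0,0,-12,0,0,0],[0,0,-12,0,0,0]]'
```

```text
time: 6.55
position: [0.578, -0.1074, 0.1497]
tool_rot: [-1.1, -2.942, 0.0]
ft_force: [-0.0, 0.3, -2.0]
grip_width: 0.184
grip_force: 40.0
```

```bash
python3 -m inch '[[0,0,-3,0,0,0],[0,0,-6,0,0,0],[0,0,-9,0,0,0],[0,0,-9,0,0,0]]'
```

```text
time: 7.05
position: [0.578, -0.1074, 0.1407]
tool_rot: [-1.1, -2.942, 0.0]
ft_force: [0.4, -0.1, -1.0]
grip_width: 0.178
grip_force: 40.0
```

```bash
python3 -m inch '[[0,0,-3,0,0,0],[0,0,-6,0,0,0],[0,0,-9,0,0,0],[0,0,-9,0,0,0]]'; python3 -m inch '[[0,0,-1,0,0,0],[0,0,-2,0,0,0],[0,0,-3,0,0,0],[0,0,-3,0,0,0]]'
```

```text
time: 7.55
position: [0.578, -0.1073, 0.1317]
tool_rot: [-1.1, -2.942, 0.0]
ft_force: [-0.7, -0.4, -1.8]
grip_width: 0.181
grip_force: 40.0
time: 8.05
position: [0.5784, -0.1074, 0.13]
tool_rot: [1.1, 2.942, 0.001]
ft_force: [-1.9, 0.5, 5.1]
grip_width: 0.183
grip_force: 40.0
```

```bash
python3 -m inch '[[0,0,0,0,0,-7],[0.2,0,0,0,0,-14],[0.4,0,0,0,0,-21],[0.6,0.1,0,0,0,-28],[0.7,0.1,0,0,0,-35],[0.9,0.2,0,0,0,-42],[1,0.2,0,0,0,-49],[1.1,0.2,0,0,0,-56],[1.2,0.3,0,0,0,-61],[1.2,0.3,0,0,0,-61],[1.2,0.3,0,0,0,-61]]'
python3 - <<'E'
from bench import ctrl
from h import *
s=ctrl.get_state();print(s["position"],s["tool_rot"],s["torque"],s["joint_positions"].round(2))
for n in("scene","side","wrist"):snap(ctrl,n,n+"4")
a=cv2.imread("pics/scene4.png")[150:250,160:280];b=cv2.imread("pics/side4.png")[70:170,290:410]
cv2.imwrite("pics/c4.png",np.vstack([cv2.resize(np.hstack([a,b]),(660,275),interpolation=cv2.INTER_CUBIC),cv2.resize(cv2.imread("pics/wrist4.png")[60:375],(660,325))]))
E
```

```text
time: 9.43
position: [0.5802, -0.107, 0.13]
tool_rot: [2.439, 1.978, 0.003]
ft_force: [0.4, 0.6, 4.6]
grip_width: 0.182
grip_force: 40.0
[ 0.58023727 -0.10696574  0.1300142 ] [2.43933273 1.97824355 0.00254949] [ 0.07759895  0.41164314 -0.02894442] [-0.48  0.33  0.74  1.76 -0.24  1.15  0.12]
```

View pics/c4.png

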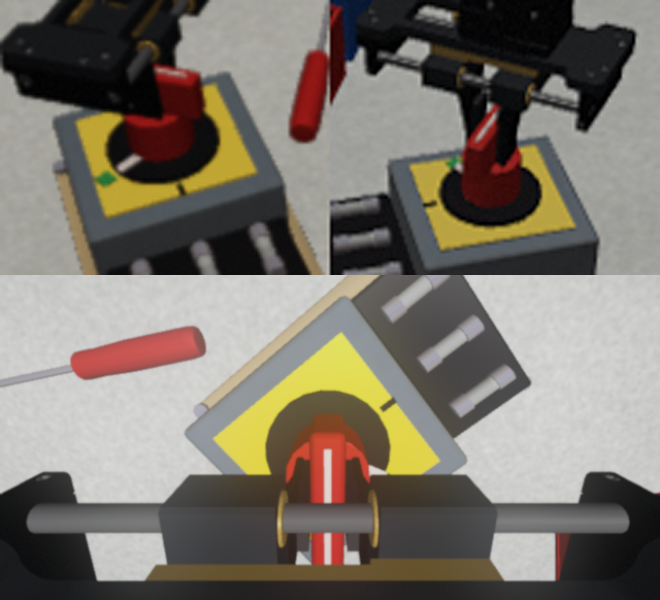

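The handle is home. The pointer is a little short of the green mark because of the play, so I'll measure the remainder.

```bash
cat > pt.py <<'E'
from h import *
def pt(n,ref):
    # axis in this camera's frame from the reference (nose fit + disc), angles of pointer & green & mark
    p,d,K,T=load(n);v,u=np.mgrid[:400,:640];b,g,r=[p[:,:,i].astype(int) for i in range(3)]
    def ang(m,z,lo,hi):
        X=np.array([ray(a,e,z,K,T)[:2] for a,e in zip(u[m],v[m])])*1000-ref if m.any() else np.zeros((0,2))
        R=np.hypot(*X.T);X=X[(R>lo)&(R<hi)];
        if len(X)<1:return None
        c=X.mean(0);return len(X),np.degrees(np.arctan2(c[1],c[0])).round(1),np.hypot(*c).round(1)
    T2=np.linalg.inv(T);q=T2[:3,:3]@[ref[0]/1000,ref[1]/1000,.08]+T2[:3,3];q=K@q/q[2];nr=np.hypot(u-q[0],v-q[1])<60
    X=lambda m:m&nr
    print(n,"pointer",ang(X((r>105)&(g>100)&(b>95)),.0805,26,40.5),"green",ang(X((g>1.3*r)&(g>1.2*b)&(g>50)),.074,40,62),"mark",ang(X((r<70)&(g<70)&(b<70)),.074,43.5,53))
E
python3 - <<'E'
from pt import *
for n,ref in(("scene0",(581,-109)),("side0",(581,-107.5)),("scene4",(581,-109)),("side4",(581,-107.5)),("wrist4",(579.8,-109.1))):pt(n,np.array(ref))
E
```

```text
scene0 pointer (18, np.float64(16.4), np.float64(32.4)) green (20, np.float64(-41.4), np.float64(49.8)) mark (15, np.float64(179.6), np.float64(12.3))
side0 pointer (22, np.float64(-26.7), np.float64(22.3)) green (16, np.float64(-42.7), np.float64(50.4)) mark (25, np.float64(-80.3), np.float64(30.8))
scene4 pointer (19, np.float64(-34.5), np.float64(33.5)) green (20, np.float64(-41.4), np.float64(49.8)) mark (90, np.float64(-167.8), np.float64(41.7))
side4 pointer (5, np.float64(-37.1), np.float64(37.2)) green (9, np.float64(-42.9), np.float64(51.5)) mark (50, np.float64(-76.7), np.float64(41.4))
wrist4 pointer (237, np.float64(-63.5), np.float64(27.1)) green None mark (115, np.float64(-98.6), np.float64(37.1))
```

```bash
python3 -m inch '[[0,0,0,0,0,-3],[0,0,0,0,0,-6],[0,0,0,0,0,-6],[0,0,0,0,0,-6]]'
python3 - <<'E'
from bench import ctrl
from pt import *
for n in("scene","side"):snap(ctrl,n,n+"5")
for n,ref in(("scene5",(581,-109)),("side5",(581,-107.5))):pt(n,np.array(ref))
print(ctrl.get_state()["tool_rot"])
E
```

```text
time: 10.07
position: [0.5804, -0.1069, 0.13]
tool_rot: [2.539, 1.848, 0.003]
ft_force: [0.2, 1.1, 4.7]
grip_width: 0.182
grip_force: 40.0
scene5 pointer (18, np.float64(-39.9), np.float64(33.4)) green (20, np.float64(-41.4), np.float64(49.8)) mark (80, np.float64(-169.7), np.float64(42.0))
side5 pointer (1, np.float64(-36.3), np.float64(38.6)) green (12, np.float64(-42.5), np.float64(51.0)) mark (49, np.float64(-77.8), np.float64(40.5))
[2.53897352 1.84827142 0.00319215]
```

```bash
python3 -m inch '[[0,0,0.5,0,0,0.5],[0,0,1,0,0,1],[0,0,1,0,0,1],[0,0,1,0,0,1],[0,0,1,0,0,1]]' 45; python3 -m inch '[[0,0,20,0,0,0],[0,0,60,0,0,0],[0,-20,100,0,0,0],[-5,-45,130,0,0,0],[-5,-45,130,0,0,0],[-5,-45,130,0,0,0]]'
python3 - <<'E'
from bench import ctrl
from pt import *
for n in("scene","side","wrist"):snap(ctrl,n,n+"6")
for n,ref in(("scene6",(581,-109)),("side6",(581,-107.5)),("wrist6",(579.8,-109.1))):pt(n,np.array(ref))
E
```

```text
time: 10.8
position: [0.5794, -0.1071, 0.1299]
tool_rot: [2.525, 1.869, -0.0]
ft_force: [-0.1, -0.1, 0.0]
grip_width: 0.509
grip_force: 0.0
time: 11.55
position: [0.5744, -0.1513, 0.26]
tool_rot: [-2.524, -1.869, -0.001]
ft_force: [-0.2, -0.2, 0.1]
grip_width: 0.511
grip_force: 0.0
scene6 pointer (18, np.float64(-39.9), np.float64(33.4)) green (20, np.float64(-41.4), np.float64(49.8)) mark (68, np.float64(-176.9), np.float64(40.8))
side6 pointer None green (13, np.float64(-42.1), np.float64(51.2)) mark (48, np.float64(-71.5), np.float64(40.4))
wrist6 pointer (223, np.float64(-63.9), np.float64(24.1)) green (95, np.float64(-41.9), np.float64(49.9)) mark None
```

View pics/wrist6.png

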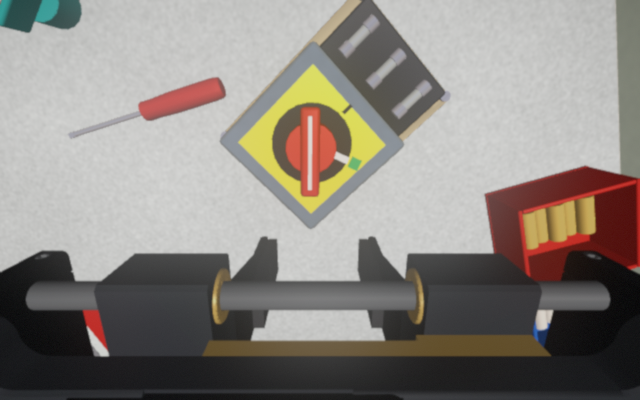

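The handle is seated and released; the pointer at (342,158) is almost in line with the green mark at (355,163). I'll measure the exact angle.

Run:
```python
from h import *
p,d,K,T=load("wrist6");W=cloud(d,K,T);Z=W[...,2];v,u=np.mgrid[:400,:640];b,g,r=[p[:,:,i].astype(int) for i in range(3)]
def pl(m,z):return np.array([ray(a,e,z,K,T)[:2] for a,e in zip(u[m],v[m])])*1000
D=pl((np.hypot(u-313,v-142)<43)&(r<125)&(g<125)&(b<115)&(abs(Z-.08)<.004),.08);c=np.array(cv2.minEnclosingCircle(D.astype(np.float32))[0]);print("disc",c,len(D),cv2.minEnclosingCircle(D.astype(np.float32))[1])
w=(u>330)&(u<351)&(v>148)&(v<168)&(r>150)&(g>150)&(b>140)&(abs(Z-.08)<.004)
P=pl(w,.0805);m=P.mean(0);_,_,V=np.linalg.svd(P-m);print(len(P),m,"axis",np.degrees(np.arctan2(V[0,1],V[0,0])))
G=pl((abs(u-355)<14)&(abs(v-163)<12)&(g>1.3*r)&(g>1.2*b),.074).mean(0)
Y=pl((np.hypot(u-313,v-142)<90)&(r>150)&(g>130)&(b<110)&(abs(Z-.074)<.004),.074);y=cv2.minAreaRect(Y.astype(np.float32));print("yellow",y)
M=(np.hypot(u-348,v-108)<9)&(r<130)&(g<130)&(abs(Z-.074)<.005);Mk=pl(M,.074).mean(0)
for cc in(c,np.array(y[0]),np.array([579.8,-109.1])):
    print("ctr",cc,*[(n,np.degrees(np.arctan2(*(q-cc)[::-1])).round(2)) for n,q in(("ptr",m),("green",G),("mark",Mk))])
s=(np.hypot(u-313,v-145)<60)&(r>1.6*g)&(d>0);print("bar top z",np.percentile(W[s][:,2],95))
sk=s&(Z>.105)&(Z<.12);print("skirt top z",np.median(W[sk][:,2]),W[sk].mean(0))
```

```text
disc [ 579.96478271 -108.99475098] 2113 39.79444122314453
108 [ 605.21909169 -131.23863257] axis -43.349530890435936
yellow ((580.2139892578125, -109.1080322265625), (107.76404571533203, 107.09979248046875), 27.046302795410156)
ctr [ 579.96478271 -108.99475098] ('ptr', np.float64(-41.37)) ('green', np.float64(-42.13)) ('mark', np.float64(26.85))
ctr [ 580.21398926 -109.10803223] ('ptr', np.float64(-41.51)) ('green', np.float64(-42.23)) ('mark', np.float64(27.1))
ctr [ 579.8 -109.1] ('ptr', np.float64(-41.05)) ('green', np.float64(-41.91)) ('mark', np.float64(26.87))
bar top z 0.14794519315231155
skirt top z 0.11406736671789092 [ 0.58082044 -0.10882562  0.11402857]
```

The pointer is within 1° of the green mark. The handle is fully home: bar top at 147 mm, skirt top at 114 mm. The robot is clear, so I'm handing in.

```bash
python3 -c "
from bench import ctrl
print(ctrl.close_job())"
```

```text
the job is handed in; nothing more can be done
None
```

The red handle is fully home on the spindle, the pointer measures within about 1° of the green mark, and the handle has been released with the arm clear; I handed the job in after about 12 s of robot time.

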